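# Check the spring of the weld-sample tilt table

## Task

Check the spring of the tilt table that carries the upright pipe sample: with a fingertip, press down the round pad at its sprung corner until the needle is level with the point of the index rider on the scale, not going past it, and hold it there for a full second. Then let go so that the table springs back up to rest. Do not pick anything up, and leave the other tilt table and everything else on the bench as they are.

Things in the scene. Friction and masses are not known exactly. Their poses are not given: they have to be found in the camera images.
- pipe_table: the pipe table: a 170 x 170 x 8 mm aluminium plate set cornerwise (diamond) over a steel base fixed to the bench, its top 74 mm above the bench at rest. A rusty 90 mm square plate with an upright 60 mm pipe (rim 146 mm above the bench, axis 12 mm from the tilt axis, on the side away from the pad) is clamped on it. Origin: on the bench under the plate's centre
- pipe_table_pivot (a point): centre of the pipe table's tilt axis, 70 mm above the bench. Its x axis points from the tilt axis to the sprung corner with the pad and needle (roughly away from the robot, turned up to 0.45 rad either way); its y axis is the tilt axis, through the two side corners; z is up. It does not tilt
- pipe_table_pad_top (a point): centre of the top of the round steel press pad, 24 mm across, on the sprung corner, 100 mm from the tilt axis along the table's x, 82 mm above the bench at rest. Falls 0.6 mm per mm of the needle tip. Takes about 3 N to start and 0.3 N more per mm. Pipe side 82 mm from the pad's centre; scale and rider 60 mm farther out, up to 100 mm high
- pipe_table_needle_tip (a point): tip of the steel needle (4 mm thick) that sticks out beyond the same corner, 167 mm from the tilt axis along the table's x, 70 mm above the bench at rest; tilts with the plate
- pipe_table_mark (a point): point of the small horizontal steel wedge of the index rider, beside the path of the needle tip (about 9 mm to its +y side). The rider is clamped on the upright aluminium scale at a height that differs each time, 17 to 33 mm below the needle's rest height; it does not move. The needle is level with it when both heights are equal.
- pipe_table_tilt (a joint): tilt of the pipe table, rad: 0 at rest (level), grows as the pad is pressed down; stop at 0.28. A spring brings it back to 0. The needle tip falls 167 mm x sin(tilt).
- flat_table_tilt (a joint): tilt of the other, identical table, which carries a flat rusty sample of two plates joined by a weld bead instead of the pipe; 0 at rest. Not to be pressed. The two tables stand about 0.4 m apart to the left and right, which is where differs each time.
- paper_roll: white paper roll, 110 mm across, 100 mm tall, upright, at the left; origin under its centre
- spray_bottle: blue pump spray bottle, 84 mm across, about 205 mm tall, upright, at the right; origin under its centre
- aerosol: aerosol can, 60 mm across, 160 mm tall, upright, at the right; origin under its centre
- magnifier: round black-rimmed magnifier, 96 mm across and 10 mm thick, with a flat 90 mm handle, lying beyond the tables; origin under the lens centre
- steel_rule: steel rule 300 x 25 x 4 mm lying flat beyond the tables; origin under its centre
- step_block: small stepped steel gauge block, 60 x 30 mm, steps 12, 22 and 32 mm high, standing between the two tables' scales; origin under its centre
- wire_brush: hand brush lying between the two tables; origin under its middle

How it is judged:
By the outcome, as a careful person would: the job done as asked, in the order asked, and still so for the second after the job is handed in, with the robot touching nothing.
It also fails if it takes over 38 s, if anything falls off the work surface, if the arm or the gripper's body presses on something with over 40 N, if the wrist force passes 120 N, or if a joint passes its speed limit or range.

## Robot

A 7-joint arm with a two-finger parallel gripper is mounted at the origin on the work surface. World frame = base frame: x ahead of the robot, y to its left, z up, the work surface at z = 0. Lengths are in m, angles in rad, forces in N, time in s.
With the tool pointing down it reaches from about 0.425 to 0.925 m from the base axis. Payload 6.8 kg.
Tool frame: the origin (TCP) lies on the centre line of the jaws, within the pads' length; the fingertips stand 8 mm ahead of it and the grasp point (between the pads) lies 11 mm behind it (bot.tips_ahead is the distance from the TCP to the fingertips, in m); z points along the fingers, y is the line along which they close (so a half turn about z gives the same grasp; the last joint's range is limited). The gripper opens to 85 mm and grips with 20 to 120 N. Pads are 22 mm wide; open, the fingers measure 114 mm over their backs; the gripper's body (76 mm by 85 mm) begins 54 mm behind the grasp point. The pads swing forward as they close: fully open they stand 13 mm farther back than shut.
Start: joints at [-1.381, 0.477, 0.022, 1.555, -0.011, 1.109, -0.083], TCP at [0.198, 0.645, 0.239] pointing down, gripper open.
Joint ranges: [-2.96, 2.96], [-0.34, 2.1], [-1.41, 1.46], [0.24, 2.44], [-1.37, 4.51], [0.17, 1.92], [-2.96, 2.96]. Speed limits (rad/s): [2.39, 2.39, 3.14, 3.14, 3.14, 3.14, 3.14].

## Interface

Orientations are given as a unit quaternion [w, x, y, z].
In Python, from station import bot gives the robot as it stands.
- The arm moves only by the tool send_rows, never from a script. Its argument "deltas" is text: rows parted by semicolons, each of 4 numbers parted by spaces: the shift along the tool's x, y, z in m, then the turn about the tool's z in degrees. In form: x y z spin; .... A call has 1 to 5 rows; each row is the pose to reach, as a shift and turn from the pose commanded when the call began, along the tool's axes at that moment; what a row does not reach only later rows make up. A row lasts 1/10 s, in which the tool goes at most 50 mm and 8.59 degrees, less where a joint would pass 70% of its speed; a pose out of reach is approached as far as the arm can. A call with a gripper value outside its range is refused whole. "claw" is the opening, from 0 (shut) to 1 (fully open), set as the call begins (left out, the last holds). The fingers move at their own pace and stop on an object; "force" is the grip in N (left out, the last holds). Time passes only in rows, so rows that repeat a pose let the fingers close. It gives the time, the measured TCP pose, the force, the opening and the grip force at its end, in the units of the state.
- bot.get_obs(): the state, without advancing time (a new reading comes with each control period).
- bot.read_camera(name): name is "scene" or "side" or "wrist"; returns a dict with "img" (480x640x3 uint8, red, green, blue), "depth" (480x640 float32, m along the optical axis (not along the pixel's ray), 0 where there is no reading), "fx", "fy", "cx", "cy" (pixels), "camera_from_world" (4x4, takes a point from world to camera coordinates). Camera axes: x right, y up, looking along -z (the intrinsics and any distortion apply to the point x, -y, -z); pixel columns grow to the right and rows downward; lengths in m; the calibration is good to about 2 mm. A picture is of the moment at which its call begins.
- bot.hand_in(): hands the job in; it is judged then, once.
Trained networks look in a picture, given as the dict that the camera call returned (one of the last four; its "shot" number tells which), for a name from the list of things; names that differ only in an ending like _2 or _b are one class to them, and where a whole thing is asked for, a point or a joint stands for the part that bears it (a point fixed in the world has none). Each returns a list of dicts, best first, with "confidence" (0 to 1); they miss things now and then, are a little off and sometimes report something else, mostly with a low value. They report only what shows in the picture. A call takes as long as a camera call.
- bot.masks_of(picture, query): "mask" (480x640 bool, what is visible of it).
- bot.landmark_of(picture, query): "xyz" ([x, y, z] in m, in world coordinates, good to about 4 mm: a listed point, or the origin of a listed thing).
The state is a dict: "t": time; "q": joint angles; "joint_vel": joint speeds; "joint_torque": joint torques, N m; "eef_pos": TCP position; "tool_rot": TCP orientation; "contact_force": force on the tool from outside, world axes, zero at the start; "torque": the same for the moment, N m; "gripper_width": opening from 0.0 (shut) to 1.0 (fully open); "grasp_force": force on a finger pad.
Only numpy, scipy, OpenCV 4.12 (cv2) and the standard library are available. Lean on these libraries where they do the work, as an engineer would, in place of code of your own. Each camera call takes 0.05 s, during which the arm holds its last target. There are 200 camera calls.

## Working session

There is one attempt and no reset: what is moved stays moved. The work goes in short steps, Python scripts to look and compute and a tool call to move; the robot and the scene stay as the last step left them, time stands still between calls to the robot, and variables do not carry over. Pictures are saved under pics/ and viewed, at most 10 in all, crops included, and the job is handed in when it is done.

Besides the shell and the picture viewer there is one more tool, called after "Emit:" as name(argument=value, ...) on one line, values as JSON. send_rows: Moves the arm, as the interface text tells. Its arguments: {"type":"object","properties":{"deltas":{"type":"string"},"claw":{"type":"number"},"force":{"type":"number"}},"required":["deltas"]}

```bash
mkdir -p pics; cat > h.py <<'E'
from station import bot
import numpy as np, cv2
def save(p,n): cv2.imwrite(f'pics/{n}.png',cv2.cvtColor(p['img'],cv2.COLOR_RGB2BGR))
def proj(p,X):
    c=p['camera_from_world']@np.r_[X,1]; return p['cx']+p['fx']*c[0]/-c[2], p['cy']-p['fy']*c[1]/-c[2]
def deproj(p,u,v,d=None):
    d=p['depth'][int(v),int(u)] if d is None else d
    c=np.array([(u-p['cx'])/p['fx']*d,-(v-p['cy'])/p['fy']*d,-d,1]); return (np.linalg.inv(p['camera_from_world'])@c)[:3]
E
python3 - <<'E'
from h import *
o=bot.get_obs(); print(o['t'],o['eef_pos'],o['tool_rot'],o['contact_force'],bot.tips_ahead)
for n in ['scene','side']:
    p=bot.read_camera(n); save(p,n)
    for q in ['pipe_table','pipe_table_pivot','pipe_table_pad_top','pipe_table_needle_tip','pipe_table_mark']:
        for r in bot.landmark_of(p,q)[:2]: print(n,q,np.round(r['xyz'],4),round(r['confidence'],2),np.round(proj(p,r['xyz'])))
E
```

```text
0.0 [0.19788829 0.64472076 0.23832133] [-8.16373419e-05  1.48346840e-01  9.88934960e-01 -9.23742049e-04] [0.48983194 0.4061001  0.20395352] 0.008
scene pipe_table [0.4876 0.2213 0.0016] 0.7 [418. 277.]
scene pipe_table [ 0.4175  0.4541 -0.0015] 0.23 [527. 299.]
scene pipe_table_pivot [0.486  0.219  0.0736] 0.72 [423. 258.]
scene pipe_table_pad_top [0.5832 0.1847 0.0833] 0.81 [391. 281.]
scene pipe_table_needle_tip [0.6429 0.1591 0.0686] 0.98 [367. 300.]
scene pipe_table_mark [0.6458 0.1633 0.0374] 0.63 [366. 310.]
scene pipe_table_mark [ 0.4891 -0.4803 -0.0006] 0.58 [180. 169.]
side pipe_table [ 0.4902  0.2198 -0.0008] 0.62 [349. 339.]
side pipe_table_pivot [0.4915 0.2241 0.0708] 0.98 [350. 327.]
side pipe_table_pad_top [0.5773 0.1794 0.0842] 0.78 [315. 303.]
side pipe_table_needle_tip [0.6419 0.1596 0.071 ] 0.7 [290. 296.]
side pipe_table_mark [0.6434 0.1683 0.0415] 0.6 [289. 305.]
```

View pics/scene.png

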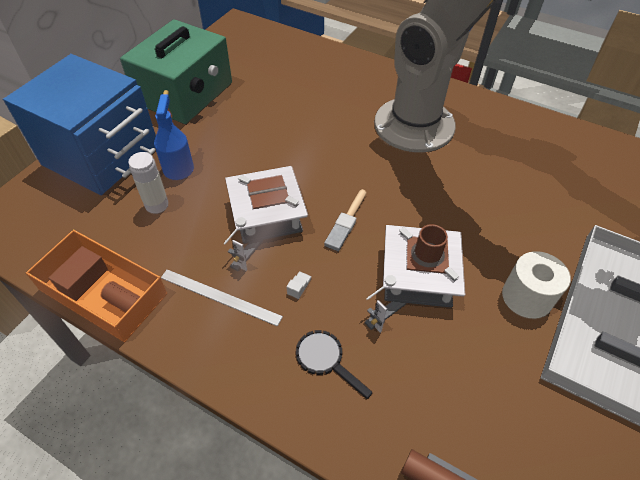

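View pics/side.png

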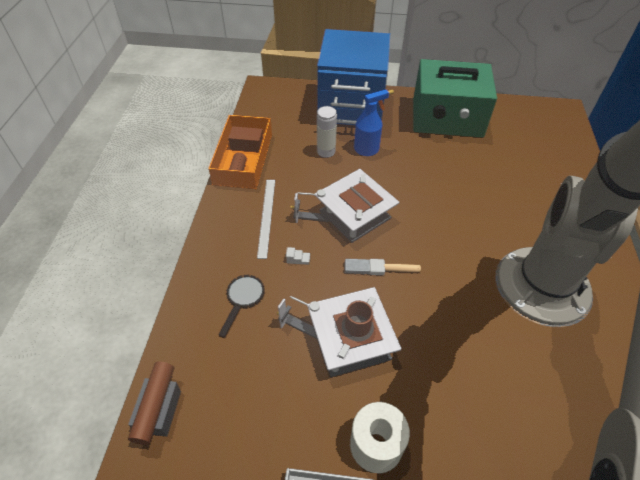

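The scene view shows the pipe table at right with its pad at (391,281) and the rider near (372,318). In the side view the pad is at (315,305) and the rider near (286,307). The landmarks agree, so I'm moving over the pad with the gripper shut.

Emit:
send_rows(deltas="-0.04 -0.027 0 1; -0.08 -0.054 0 2; -0.12 -0.081 0 3; -0.16 -0.108 0 4; -0.20 -0.135 0 5", claw=0)

```text
t: 1.1
eef_pos: [0.3507, 0.456, 0.2396]
tool_rot: [0.0, 0.192, 0.981, 0.0]
contact_force: [0.5, 0.2, -0.1]
gripper_width: 0.143
grasp_force: 0.0
```

```bash
cat > go.py <<'E'
from h import *
import sys
from scipy.spatial.transform import Rotation as R
def togo(T,yaw=None):
    o=bot.get_obs(); q=o['tool_rot']; r=R.from_quat([q[1],q[2],q[3],q[0]])
    x=-r.as_matrix()[:,0]
    print('t',o['t'],'pos',np.round(o['eef_pos'],4),'F',np.round(o['contact_force'],2),'w',o['gripper_width'],'delta',np.round(r.inv().apply(np.array(T)-o['eef_pos']),4),'-x ang',np.arctan2(x[1],x[0]))
if __name__=='__main__': togo([float(a) for a in sys.argv[1:4]])
E
python3 go.py 0.581 0.183 0.2
```

```text
t 1.1 pos [0.3507 0.456  0.2396] F [ 0.46  0.16 -0.05] w 0.1426445870467609 delta [-0.3161 -0.1663  0.0395] -x ang -0.385738872491002
```

Emit:
send_rows(deltas="-0.04 -0.02 0 0; -0.08 -0.04 0 0; -0.12 -0.06 0 0; -0.16 -0.08 0 0; -0.20 -0.10 0 0")

```text
t: 1.6
eef_pos: [0.4985, 0.2883, 0.2397]
tool_rot: [0.0, 0.191, 0.982, 0.0]
contact_force: [-0.1, 0.7, -0.6]
gripper_width: 0.001
grasp_force: 0.0
```

Emit:
send_rows(deltas="-0.04 -0.022 0.007 0; -0.08 -0.045 0.015 0; -0.115 -0.065 0.03 0; -0.115 -0.065 0.03 0; -0.115 -0.065 0.03 0")

```text
t: 2.1
eef_pos: [0.5798, 0.1851, 0.2089]
tool_rot: [-0.0, 0.193, 0.981, -0.0]
contact_force: [0.5, 0.3, -0.5]
gripper_width: 0.0
grasp_force: 0.0
```

```bash
python3 go.py 0.581 0.183 0.2; python3 - <<'E'
from h import *
p=bot.read_camera('wrist'); save(p,'w1')
print(np.round(np.linalg.inv(p['camera_from_world']),3),p['fx'])
for q in ['pipe_table_pivot','pipe_table_pad_top','pipe_table_needle_tip','pipe_table_mark']:
    for r in bot.landmark_of(p,q)[:1]: print(q,np.round(r['xyz'],4),round(r['confidence'],2),np.round(proj(p,r['xyz'])))
E
```

```text
t 2.1 pos [0.5798 0.1851 0.2089] F [ 0.5   0.3  -0.55] w 3.6594059766654856e-06 delta [-0.0019 -0.0015  0.0089] -x ang -0.38771405080907934
[[ 0.378 -0.884 -0.273  0.51 ]
 [ 0.926  0.361  0.112  0.214]
 [-0.001 -0.295  0.955  0.342]
 [ 0.     0.     0.     1.   ]] 408.1622731922095
pipe_table_pivot [0.49   0.2223 0.0663] 0.67 [325.  84.]
pipe_table_pad_top [0.5754 0.185  0.0823] 0.69 [322. 233.]
pipe_table_mark [0.6436 0.1696 0.0407] 0.88 [336. 301.]
```

View pics/w1.png

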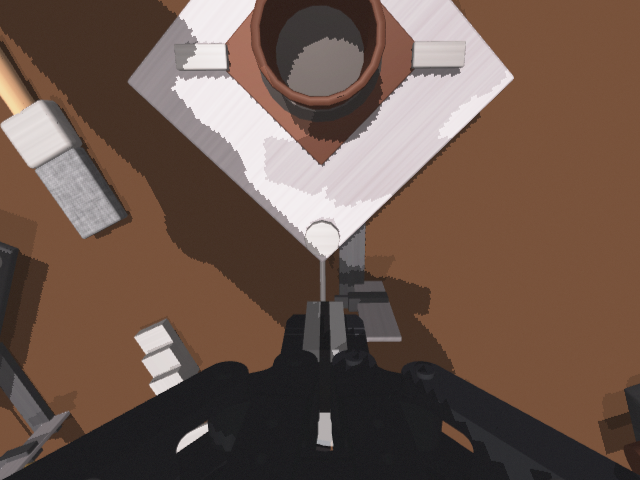

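The wrist view shows the pad at (322,235), with the rider hidden behind the fingers. I'll back off toward the robot and look at the rider from two sides.

Emit:
send_rows(deltas="0.04 -0.03 0.0 0; 0.08 -0.06 0.01 0; 0.09 -0.06 0.02 0; 0.09 -0.06 0.02 0; 0.09 -0.06 0.02 0")

```text
t: 2.85
eef_pos: [0.4748, 0.1657, 0.1901]
tool_rot: [0.001, 0.191, 0.982, 0.001]
contact_force: [-0.1, 0.8, -0.2]
gripper_width: 0.0
grasp_force: 0.0
```

```bash
cat > look.py <<'E'
from h import *
import sys,pickle
n=sys.argv[1]; p=bot.read_camera('wrist'); pickle.dump(p,open(n+'.pkl','wb'))
for q in ['pipe_table_pad_top','pipe_table_needle_tip','pipe_table_mark']:
    for r in bot.landmark_of(p,q)[:1]: print(q,np.round(r['xyz'],4),round(r['confidence'],2),np.round(proj(p,r['xyz'])))
q=[.645,.163,.055]; u,v=map(int,proj(p,q)); u=min(max(u,80),560);v=min(max(v,60),420); print('crop0',u-80,v-60)
cv2.imwrite(f'pics/{n}.png',cv2.resize(cv2.cvtColor(p['img'],cv2.COLOR_RGB2BGR)[v-60:v+60,u-80:u+80],None,fx=5,fy=5,interpolation=cv2.INTER_CUBIC))
E
python3 look.py a
```

```text
pipe_table_pad_top [0.5749 0.1862 0.0802] 0.66 [406. 364.]
pipe_table_mark [ 0.4197  0.0013 -0.    ] 0.41 [112. 229.]
crop0 320 360
```

Emit:
send_rows(deltas="0 0.04 0.0 0; 0 0.08 0 0; 0 0.12 0 0; 0 0.12 0 0; 0 0.12 0 0")

```text
t: 3.55
eef_pos: [0.5192, 0.2764, 0.1889]
tool_rot: [0.0, 0.191, 0.982, -0.0]
contact_force: [0.2, -0.6, 0.0]
gripper_width: 0.004
grasp_force: 0.0
```

```bash
python3 look.py b
```

```text
pipe_table_pad_top [0.5787 0.1848 0.0824] 0.85 [232. 373.]
crop0 171 360
```

View pics/a.png

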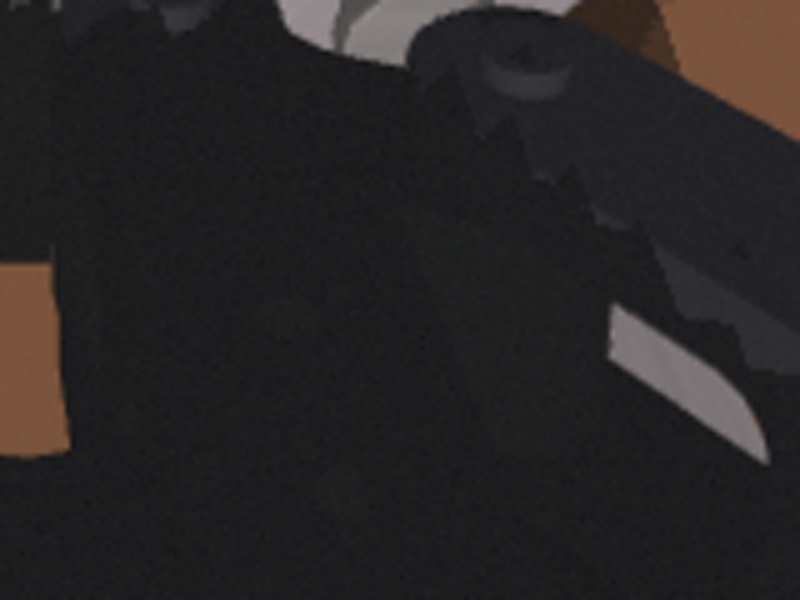

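View pics/b.png

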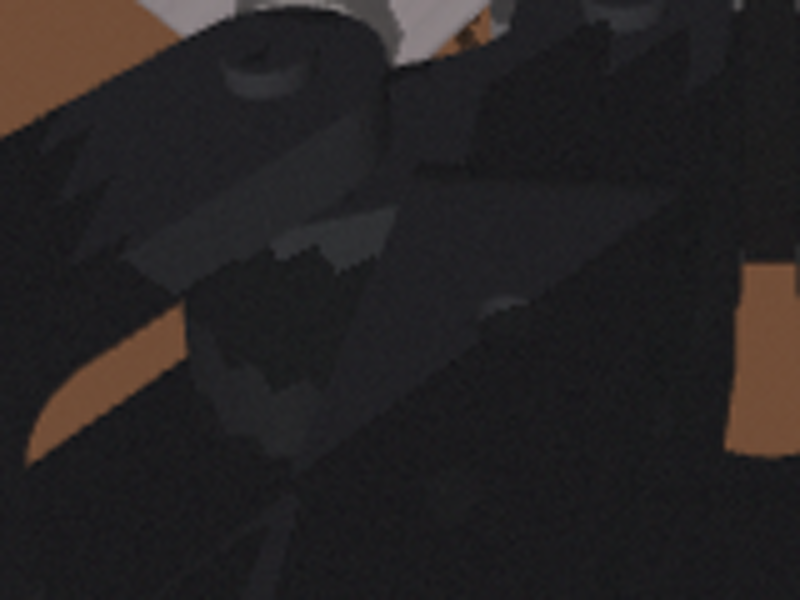

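Neither view shows the rider; the gripper hides it. I'll put the gripper beyond the scale so the camera is above the needle.

Emit:
send_rows(deltas="-0.045 0 0 0; -0.09 0 0 0; -0.135 0 0 0; -0.18 0 0 0; -0.225 0 0 0")

```text
t: 4.25
eef_pos: [0.7286, 0.1892, 0.1897]
tool_rot: [0.0, 0.192, 0.981, -0.0]
contact_force: [0.5, 0.4, 0.6]
gripper_width: 0.004
grasp_force: 0.0
```

Emit:
send_rows(deltas="-0.03 0 0.0 0; -0.03 0 0.02 0; -0.03 0 0.04 0; -0.03 0 0.04 0; -0.03 0 0.04 0")

```text
t: 4.75
eef_pos: [0.7548, 0.1793, 0.1495]
tool_rot: [-0.0, 0.192, 0.981, -0.0]
contact_force: [0.2, 0.2, -0.3]
gripper_width: 0.003
grasp_force: 0.0
```

```bash
python3 look.py c
```

```text
pipe_table_needle_tip [0.6433 0.1539 0.0712] 0.8 [189.  80.]
crop0 135 19
```

Emit:
send_rows(deltas="0 -0.04 0.0 0; 0 -0.08 0 0; 0 -0.12 0 0; 0 -0.12 0 0; 0 -0.12 0 0")

```text
t: 5.45
eef_pos: [0.7104, 0.0674, 0.1507]
tool_rot: [0.001, 0.193, 0.981, 0.0]
contact_force: [-0.3, 0.7, 0.3]
gripper_width: 0.001
grasp_force: 0.0
```

```bash
python3 look.py d; python3 - <<'E'
import cv2,numpy as np
cv2.imwrite('pics/cd.png',cv2.resize(np.vstack([cv2.imread(f'pics/{n}.png')[100:500] for n in 'cd']),(600,600)))
E
```

```text
pipe_table_needle_tip [0.6435 0.1587 0.0694] 0.96 [446.  75.]
pipe_table_mark [0.6427 0.1665 0.0419] 0.66 [444.  73.]
crop0 366 16
```

View pics/c.png

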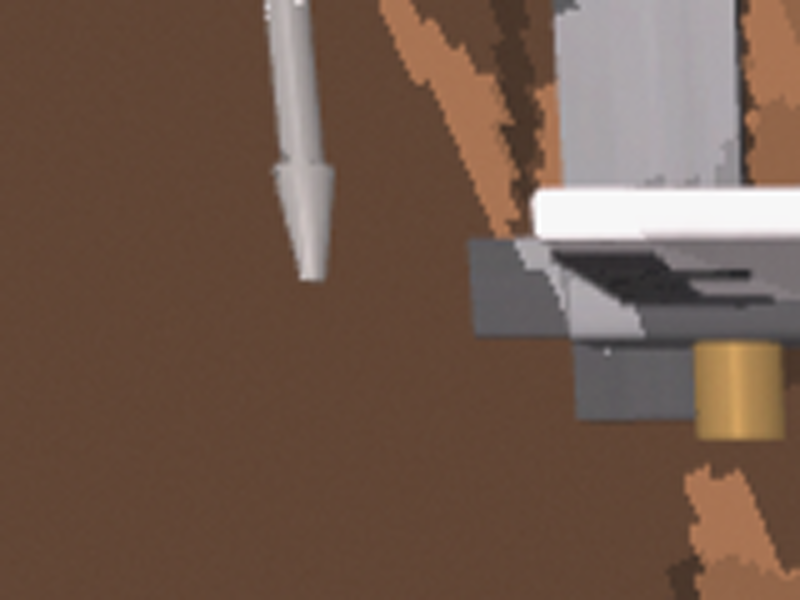

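View pics/d.png

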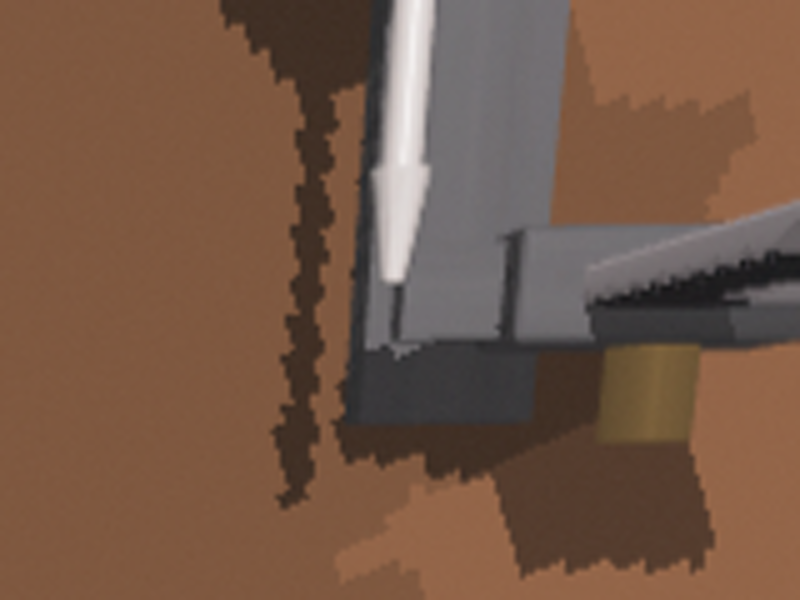

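```bash
python3 - <<'E'
from h import *
import pickle
for n,rows,cols in [('c',range(62,106,3),range(222,262,3)),('d',range(62,102,3),range(434,478,3))]:
    p=pickle.load(open(n+'.pkl','rb')); print(n,list(cols))
    for v in rows: print(v,*['%4.0f'%(1000*deproj(p,u,v)[2]) for u in cols])
E
```

```text
c [222, 225, 228, 231, 234, 237, 240, 243, 246, 249, 252, 255, 258, 261]
62   -0   -1   -0   -1   -1   -2   -1  100   99   99   99   98   99  100
65   -1   -1   -1   -2   -1   -2   -2   98  100   98   98   98   99   99
68   -0    0   -1   41   40   39   40   42   95   94   94   93   95   94
71   -0   -1   -1   40   40   40   41   39   91   90   88   91   90   90
74   -2   -0   -0   40   41   41   42   40   40   46   75   76   76   75
77   -2   -1   -0   41   41   41   39   40   40   45   45   65   66   61
80   -1   -1   -2   41   41   39   41   42   40   46   47   45   45   46
83   -0   -1   -2   41   41   41   41   41   40   45   47   45   45   45
86   -3   -0   -1   38   39   38   39   36   38   45   45   47   46   46
89   -1   -2   -1   -1   -1    0   -1   -1   -1   -1    7    8    8    6
92   -2   -2   -1   -1   -1   -1   -1   -2   -1   -1    7    8    7    8
95   -1    0   -1   -1   -2   -2   -1   -1   -1   -3    7    6    6    6
98   -2   -1   -1   -2   -1   -1   -1   -1   -1   -2    6    7    8    5
101   -1   -2   -1   -0   -1   -0   -1   -1   -1   -1    7    7    7    7
104 
[... 540 characters left out ...]
   -3    1    6    7   40   41   42   40   40   40   41   41   46   47   45
80   -1    3    7    6   41   41   42   41   40   41   40   43   46   46   46
83   -2    3    7    7   42   42   39   39   41   39   41   44   45   43   46
86   -2    2    9    8    7    7    7    7    7    7   34   35   34   34   33
89   -1    4    6    7    7    7    8    7    7    6    6    7    8   -1   -1
92   -1    5    8    7    7    6    6    7    7    7    5    6    7   -1   -1
95   -0    4    8    7    8    6    7    8    6    7    6    6    8   -1   -1
98   -2    5    7    6    7    7    8    8    7    6    7    8    6   -0   -3
101   -0   -1   -1   -3   -1   -1   -0   -1   -1   -1   -1   -0   -1    0   -1
```

```bash
python3 - <<'E'
from h import *
import pickle
P={n:pickle.load(open(n+'.pkl','rb')) for n in 'cd'}
def z(n,v,u0,u1): return 1000*np.array([deproj(P[n],u,v)[2] for u in range(u0,u1)])
def m(n,v0,v1,u0,u1): 
    a=np.concatenate([z(n,v,u0,u1) for v in range(v0,v1)]); return round(np.median(a),2),len(a)
print('wedge top',m('c',70,82,232,244),m('d',75,82,448,464)); print('body top',m('c',80,86,251,262),m('d',66,82,470,484))
print('bench',m('c',92,104,222,246),m('d',40,100,400,430))
for v in range(82,90): print('c',v,np.round(np.median(z('c',v,231,245)),1),np.round(np.median(z('c',v,250,262)),1),'d',np.round(np.median(z('d',v,447,462)),1),np.round(np.median(z('d',v,469,484)),1))
for n,rows,c in (('c',range(40,78,2),197),('d',range(40,74,2),444)):
    for v in rows: print(n,v,np.round([z(n,v,c-6,c+7)],0)[0].astype(int))
# rider wedge corners xyz
for n,u,v in (('c',231,84),('d',446,82),('c',197,73),('d',444,70)): print(n,np.round(deproj(P[n],u,v),4))
E
```

```text
wedge top (np.float64(40.64), 144) (np.float64(40.63), 112)
body top (np.float64(45.61), 66) (np.float64(45.77), 224)
bench (np.float64(-1.13), 288) (np.float64(-1.09), 1800)
c 82 40.6 45.4 d 40.5 46.0
c 83 40.7 45.6 d 40.6 45.5
c 84 40.8 45.6 d 6.9 44.9
c 85 40.6 45.8 d 7.1 41.5
c 86 38.5 45.6 d 7.0 33.5
c 87 -1.1 44.7 d 6.8 -0.7
c 88 -1.0 36.7 d 7.1 -0.6
c 89 -0.9 6.7 d 6.7 -0.8
c 40 [72 71 72 71 71 70 70 70 -1  0  0 -1  0]
c 42 [70 71 70 71 70 70 70 70 -1  0 -2 -1 -2]
c 44 [71 71 70 71 69 71 70 70 -2 -1 -2  0 -2]
c 46 [72 71 70 71 71 71 70 70 -1 -1 -1 -2 -1]
c 48 [72 71 71 71 72 71 70 70 70  0 -1 -2 -2]
c 50 [ 70 283  72  70  72  71  71  71  69  -2  -1   0  -2]
c 52 [72 71 72 71 70 72 71 71 71 69 69 -1 -1]
c 54 [71 69 72 73 72 71 72 71 72 70 70 -1 -2]
c 56 [69 71 71 72 72 73 71 72 71 70 69 -2 -1]
c 58 [72 72 72 72 69 72 70 70 70 70 68  0 -1]
c 60 [70 71 71 71 71 71 71 71 71 70 -2 -2  0]
c 62 [-1 72 72 71 72 70 71 71 71 70 -1 -3 -2]
c 64 [-2 -1 71 71 72 70 72 70 70 69 -2 -2 -1]
c 66 [-1 -1 69 70 71 71 72 71 70 70 -1 -1 -1]
c 68 [ 0 -2 -1 70 70 71 71 72 70 68 -2 -1 -3]
c 70 [ -2  -1
[... 378 characters left out ...]
0]
d 48 [-1  1  5  7 69 70 70 69 71 70 70 71 71]
d 50 [ 0  2 70 69 72 72 72 71 72 73 71 72 71]
d 52 [ 1  3 70 71 69 70 72 71 71 71 72 73 70]
d 54 [ 1  1 69 70 70 73 71 72 73 73 71 72 71]
d 56 [ 0  4  7 70 70 71 71 71 72 72 71 72 70]
d 58 [ 1  4  5 69 71 70 71 72 71 70 72 71 69]
d 60 [ 2  5  5 70 70 71 71 71 71 71 72 70  7]
d 62 [ 2  5  7 69 71 71 71 70 71 70 70 68  7]
d 64 [ 1  5  7 69 69 70 71 71 70 70 71 40 41]
d 66 [ 2  5  8  6 69 71 70 71 71 72 70 41 40]
d 68 [ 3  5  6  8 70 70 70 70 70 72 41 40 40]
d 70 [ 4  5  7  7 70 71 70 71 71 70 40 40 41]
d 72 [ 3  6  7  7 68 70 71 70 69 40 42 41 39]
c [0.6479 0.1671 0.0415]
d [0.6477 0.1661 0.0409]
c [0.6416 0.1589 0.0701]
d [0.6412 0.1585 0.0698]
```

```bash
python3 - <<'E'
from h import *
import pickle
P={n:pickle.load(open(n+'.pkl','rb')) for n in 'cd'}
for n,us,vs in (('c',range(227,250),range(69,84)),('d',range(442,470),range(75,83))):
    print(n,[(u,float(np.round(np.median([1000*deproj(P[n],u,v)[2] for v in vs])+1.05,1)),int(np.mean([P[n]['img'][v,u].mean() for v in vs]))) for u in us])
E
```

```text
c [(227, -0.1, 73), (228, 0.4, 75), (229, 41.6, 90), (230, 41.6, 94), (231, 41.8, 94), (232, 41.7, 94), (233, 41.5, 94), (234, 41.7, 94), (235, 41.7, 94), (236, 41.3, 94), (237, 41.7, 94), (238, 41.5, 96), (239, 41.8, 105), (240, 41.7, 113), (241, 41.8, 113), (242, 41.9, 113), (243, 41.8, 114), (244, 41.9, 118), (245, 42.0, 118), (246, 41.5, 120), (247, 42.1, 121), (248, 46.7, 119), (249, 47.0, 134)]
d [(442, 7.9, 111), (443, 8.1, 109), (444, 37.7, 78), (445, 39.7, 56), (446, 41.9, 91), (447, 42.0, 114), (448, 41.5, 113), (449, 41.6, 113), (450, 41.3, 113), (451, 41.7, 113), (452, 41.8, 113), (453, 41.8, 113), (454, 41.7, 113), (455, 41.5, 112), (456, 41.8, 113), (457, 41.5, 112), (458, 41.6, 112), (459, 41.6, 112), (460, 41.6, 112), (461, 41.5, 112), (462, 41.4, 112), (463, 42.4, 111), (464, 41.4, 111), (465, 41.5, 103), (466, 42.8, 65), (467, 43.6, 52), (468, 45.9, 59), (469, 46.3, 92)]
```

Emit:
send_rows(deltas="0 -0.03 0.0 0; 0 -0.06 0.02 0; 0 -0.06 0.06 0; 0 -0.06 0.08 0; 0 -0.06 0.08 0")

```text
t: 6.15
eef_pos: [0.6851, 0.0145, 0.0657]
tool_rot: [-0.003, 0.191, 0.982, -0.001]
contact_force: [-0.2, 0.7, 0.1]
gripper_width: 0.0
grasp_force: 0.0
```

```bash
python3 look.py e;python3 go.py 0.581 0.183 0.2; python3 - <<'E'
from h import *
import pickle
p=pickle.load(open('e.pkl','rb')); u,v=map(int,proj(p,[.645,.168,.041])); print(u,v)
for vv in range(max(v-16,0),v+24,2): print(vv,*['%3.0f'%(1000*deproj(p,uu,vv)[2]+1) for uu in range(max(u-16,0),min(u+30,639),2)])
E
```

```text
pipe_table_mark [ 0.77    0.1196 -0.0008] 0.59 [559. 339.]
crop0 480 4
t 6.35 pos [0.6889 0.0139 0.071 ] F [ 0.31 -0.81  0.19] w 0.0028730453161230126 delta [ 0.1631  0.1165 -0.1292] -x ang -0.38409558958908735
680 64
48
50
52
54
56
58
60
62
64
66
68
70
72
74
76
78
80
82
84
86
```

View pics/e.png

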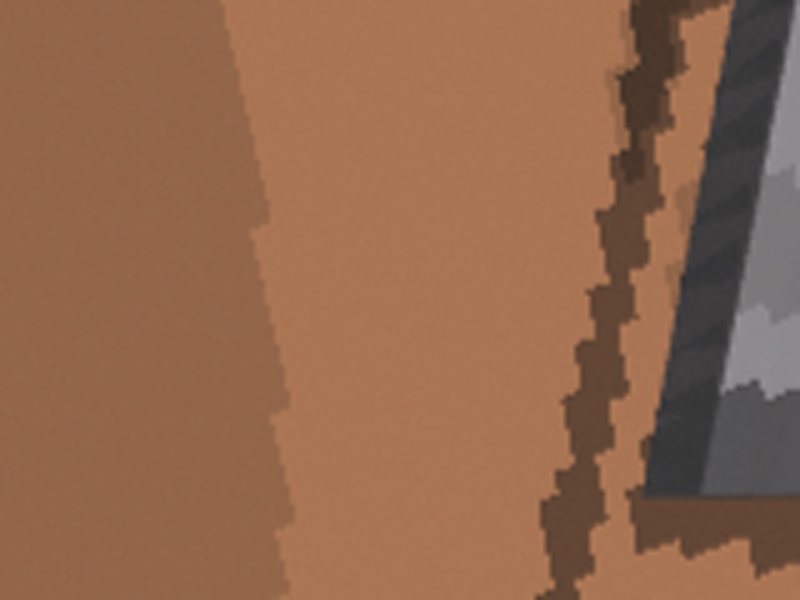

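In c the wedge's left edge is at crop x≈470, and in d at x≈397. Depth puts its top at 41.7 mm and its end face at about 4 mm thick, so the mark is near 40 mm. View e cuts the rider off at the right. If I turn the tool about 180° the camera will look straight down on the needle and wedge while I press, so I'm checking joint 7 first.

```bash
python3 -c "
from h import *
print(np.round(bot.get_obs()['q'],3))"; python3 go.py 0.581 0.183 0.19
```

```text
[-0.251  0.683  0.205  1.653 -0.177  0.82   1.217]
t 6.35 pos [0.6889 0.0139 0.071 ] F [ 0.31 -0.81  0.19] w 0.0028730453161230126 delta [ 0.1631  0.1165 -0.1192] -x ang -0.38409558958908735
```

Emit:
send_rows(deltas="0 0 -0.04 0; 0 0 -0.08 0; 0 0 -0.12 0; 0 0 -0.12 0")

```text
t: 6.75
eef_pos: [0.6921, 0.0132, 0.1982]
tool_rot: [0.007, 0.191, 0.981, 0.002]
contact_force: [0.2, -0.5, 0.5]
gripper_width: -0.001
grasp_force: 0.0
```

```bash
python3 -c "
from h import *
print(np.round(bot.get_obs()['q'],3))"; python3 go.py 0.581 0.183 0.19
```

```text
[-0.275  0.542  0.242  1.574 -0.145  1.029  1.192]
t 6.75 pos [0.6921 0.0132 0.1982] F [ 0.18 -0.54  0.47] w -0.0012027797207739175 delta [0.1669 0.1156 0.0069] -x ang -0.385129380843242
```

Emit:
send_rows(deltas="0 0 0 -8; 0 0 0 -16; 0 0 0 -24; 0 0 0 -32; 0 0 0 -40")

```text
t: 7.25
eef_pos: [0.6881, 0.0133, 0.1907]
tool_rot: [0.001, -0.159, 0.987, -0.0]
contact_force: [-0.1, -0.3, -0.1]
gripper_width: -0.002
grasp_force: 0.0
```

Emit:
send_rows(deltas="0 0 0 -8; 0 0 0 -16; 0 0 0 -24; 0 0 0 -32; 0 0 0 -40")

```text
t: 7.75
eef_pos: [0.6881, 0.0132, 0.1907]
tool_rot: [0.001, -0.487, 0.873, -0.001]
contact_force: [-1.1, 1.0, -0.5]
gripper_width: 0.002
grasp_force: 0.0
```

Emit:
send_rows(deltas="0 0 0 -8; 0 0 0 -16; 0 0 0 -24; 0 0 0 -32; 0 0 0 -40")

```text
t: 8.25
eef_pos: [0.6876, 0.0123, 0.1894]
tool_rot: [0.002, 0.752, -0.659, 0.002]
contact_force: [-0.3, 0.4, -2.8]
gripper_width: -0.0
grasp_force: 0.0
```

Emit:
send_rows(deltas="0 0 0 -8; 0 0 0 -16; 0 0 0 -24; 0 0 0 -32; 0 0 0 -40")

```text
t: 8.75
eef_pos: [0.6757, 0.0305, 0.1734]
tool_rot: [0.011, 0.898, -0.44, 0.011]
contact_force: [-21.0, 73.8, 41.1]
gripper_width: -0.001
grasp_force: 0.0
```

Emit:
send_rows(deltas="0 0 0 -8; 0 0 0 -16; 0 0 0 -20; 0 0 0 -20")

```text
t: 9.15
eef_pos: [0.62, 0.0994, 0.124]
tool_rot: [0.027, 0.947, -0.318, 0.045]
contact_force: [-1.0, 0.1, -0.2]
gripper_width: -0.001
grasp_force: 0.0
```

```bash
python3 -c "
from h import *
print(np.round(bot.get_obs()['q'],3))"; python3 go.py 0.581 0.183 0.19
```

```text
[ 0.558  1.006 -1.408  1.755  1.128  1.376  2.958]
t 9.15 pos [0.62   0.0994 0.124 ] F [-0.98  0.15 -0.21] w -0.0009683617511528063 delta [-0.0744 -0.0414 -0.0749] -x ang 2.4940059512298776
```

Joint 7 ran to its limit, the arm drifted, and a force spike showed up. I'm checking the scene before any further move.

```bash
python3 - <<'E'
from h import *
p=bot.read_camera('scene'); save(p,'s2')
a=cv2.imread('pics/scene.png'); b=cv2.imread('pics/s2.png'); cv2.imwrite('pics/s2b.png',b)
for q in ['pipe_table_needle_tip','pipe_table_mark','step_block','steel_rule','magnifier','wire_brush','spray_bottle','aerosol','paper_roll']:
    for r in bot.landmark_of(p,q)[:1]: print(q,np.round(r['xyz'],3),round(r['confidence'],2))
E
```

```text
pipe_table_needle_tip [0.644 0.155 0.072] 0.71
pipe_table_mark [0.646 0.166 0.039] 0.61
step_block [ 0.647 -0.004  0.001] 0.56
steel_rule [ 0.762 -0.142  0.002] 0.88
magnifier [ 0.767  0.116 -0.002] 0.66
wire_brush [0.42  0.005 0.001] 0.68
spray_bottle [ 0.493 -0.48   0.   ] 0.79
aerosol [ 0.624 -0.446 -0.007] 0.67
```

View pics/s2.png

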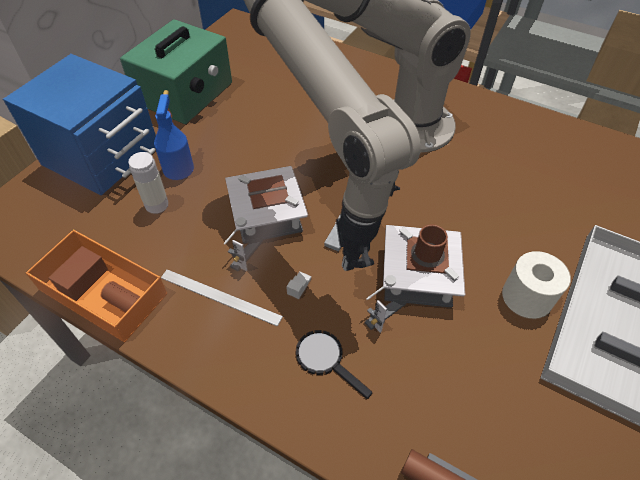

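Nothing has moved: needle tip, rider, step block and magnifier are all where they were. I'm unwinding carefully, one call at a time.

Emit:
send_rows(deltas="0 0 -0.02 0; 0 0 -0.04 8; 0 0 -0.06 16")

```text
t: 9.95
eef_pos: [0.6168, 0.103, 0.1845]
tool_rot: [0.02, 0.891, -0.451, 0.047]
contact_force: [-0.1, -0.7, -0.1]
gripper_width: -0.0
grasp_force: 0.0
```

```bash
python3 -c "
from h import *
print(np.round(bot.get_obs()['q'],3))"; python3 go.py 0.64 0.04 0.22
```

```text
[ 0.562  0.891 -1.408  1.716  1.003  1.386  2.736]
t 9.95 pos [0.6168 0.103  0.1845] F [-0.1  -0.69 -0.06] w -0.0002512640173458661 delta [ 0.0678  0.0184 -0.0288] -x ang 2.2042369706425866
```

Emit:
send_rows(deltas="0 0 -0.01 8; 0 0 -0.02 16; 0 0 -0.02 24; 0 0 -0.02 32; 0 0 -0.02 40")

```text
t: 10.45
eef_pos: [0.6153, 0.1047, 0.2039]
tool_rot: [-0.003, -0.683, 0.728, -0.051]
contact_force: [1.3, -0.2, -0.7]
gripper_width: 0.001
grasp_force: 0.0
```

```bash
python3 -c "
from h import *
o=bot.get_obs();print(np.round(o['q'],3),o['tool_rot'])"; python3 go.py 0.581 0.183 0.19
```

```text
[ 0.537  0.788 -1.319  1.703  0.897  1.326  2.101] [-0.00252646 -0.68315324  0.72845627 -0.05144647]
t 10.45 pos [0.6153 0.1047 0.2039] F [ 1.34 -0.17 -0.67] w 0.0009031520260886492 delta [-0.0766  0.0399  0.0054] -x ang 1.5039731206342863
```

Emit:
send_rows(deltas="-0.025 0.013 0 6; -0.05 0.026 0 12; -0.07 0.036 0 18; -0.07 0.036 0 18; -0.07 0.036 0 18")

```text
t: 10.95
eef_pos: [0.5836, 0.1767, 0.196]
tool_rot: [0.005, -0.564, 0.824, -0.051]
contact_force: [0.9, 1.4, -0.4]
gripper_width: -0.004
grasp_force: 0.0
```

```bash
cat >> go.py <<'E'
    q=bot.get_obs()['tool_rot']; print('tool z',np.round(R.from_quat([q[1],q[2],q[3],q[0]]).as_matrix()[:,2],3))
E
python3 -c "
from h import *
o=bot.get_obs();print(np.round(o['q'],3),o['tool_rot'])"; python3 go.py 0.581 0.183 0.12
python3 - <<'E'
from h import *
import pickle
p=bot.read_camera('wrist'); pickle.dump(p,open('f.pkl','wb')); save(p,'f')
for n,X in (('pad',[.5805,.1835,.082]),('needle',[.642,.159,.07]),('wedge',[.6475,.167,.042]),('needle pressed',[.641,.159,.04])): print(n,np.round(proj(p,X)))
E
```

```text
[ 0.398  0.741 -1.262  1.736  0.849  1.278  1.684] [ 0.00528391 -0.56428698  0.823955   -0.0514825 ]
pad [348. 260.]
needle [252. 252.]
wedge [259. 254.]
needle pressed [263. 241.]  File "go.py", line 9
    q=bot.get_obs()['tool_rot']; print('tool z',np.round(R.from_quat([q[1],q[2],q[3],q[0]]).as_matrix()[:,2],3))
IndentationError: unexpected indent
```

View pics/f.png

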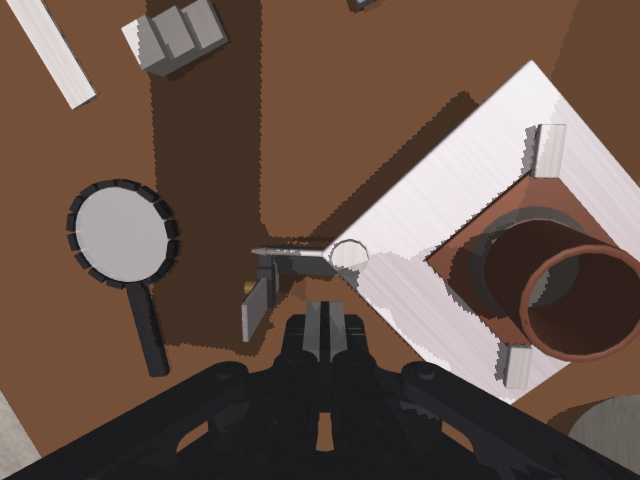

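The wrist view shows the needle tip at (255,251), the rider near (265,280) and the pad at (348,255), all clear of the gripper. I'm working out the descent.

```bash
cat > tip.py <<'E'
from h import *
import sys
from scipy.spatial.transform import Rotation as R
T=np.array([float(a) for a in sys.argv[1:4]])
o=bot.get_obs(); q=o['tool_rot']; r=R.from_quat([q[1],q[2],q[3],q[0]]); z=r.as_matrix()[:,2]
tip=o['eef_pos']+.008*z
print('t',o['t'],'tip',np.round(tip,4),'F',np.round(o['contact_force'],2),'tool z',np.round(z,3),'delta',np.round(r.inv().apply(T-tip),4),'1mm down',np.round(r.inv().apply([0,0,-1]),3))
E
python3 tip.py 0.581 0.183 0.095
```

```text
t 11.0 tip [0.5845 0.1752 0.1878] F [ 0.17 -0.35  0.1 ] tool z [ 0.066 -0.079 -0.995] delta [-0.0106  0.0145  0.0915] 1mm down [-0.05   0.091  0.995]
```

Emit:
send_rows(deltas="-0.004 0.005 0.03 0; -0.008 0.01 0.06 0; -0.01 0.014 0.08 0; -0.01 0.014 0.08 0; -0.01 0.014 0.08 0")

```text
t: 11.5
eef_pos: [0.5798, 0.1845, 0.1148]
tool_rot: [0.005, -0.563, 0.825, -0.051]
contact_force: [0.7, 0.3, 0.1]
gripper_width: -0.002
grasp_force: 0.0
```

```bash
python3 tip.py 0.581 0.183 0.084
cat > nd.py <<'E'
from h import *
import pickle,sys
p=bot.read_camera('wrist'); pickle.dump(p,open('last.pkl','wb'))
v,u=np.mgrid[0:480:1,0:640:1]; d=p['depth']
c=np.stack([(u-p['cx'])/p['fx']*d,-(v-p['cy'])/p['fy']*d,-d,np.ones_like(d)],-1)
W=(c@np.linalg.inv(p['camera_from_world']).T)[...,:3]; ok=d>0
ex=np.array([.926,-.377]); ey=np.array([.377,.926]); r=W[...,:2]-[.488,.2215]
X=r@ex; Y=r@ey; Z=W[...,2]*1000
bench=ok&(abs(X-.2)<.08)&(abs(Y)<.12)&(abs(Z)<5); b=np.median(Z[bench]) if bench.any() else float('nan')
print('bench',b)
for x0 in range(120,184,4):
    s=ok&(X*1000>=x0)&(X*1000<x0+4)
    n=s&(abs(Y+.0005)<.0045)&(Z>20); w=s&(Y>.0055)&(Y<.0125)&(Z>20)&(Z<60)
    f=lambda m:(int(m.sum()),round(float(np.percentile(Z[m],80)-b),1),round(float(np.median(Z[m])-b),1),round(float(np.median(Y[m])*1000),1)) if m.sum()>2 else None
    print(x0,'needle',f(n),'wedge',f(w))
E
python3 nd.py
```

```text
t 11.5 tip [0.5803 0.1838 0.1068] F [0.69 0.34 0.1 ] tool z [ 0.066 -0.078 -0.995] delta [-0.0006  0.0011  0.0228] 1mm down [-0.049  0.09   0.995]
bench -1.0495436831679528
120 needle (365, 171.9, 165.8, -0.4) wedge None
124 needle (751, 181.3, 180.0, -1.4) wedge None
128 needle (939, 186.4, 184.3, -1.9) wedge None
132 needle (249, 190.1, 188.5, -3.4) wedge None
136 needle (68, 72.8, 72.0, -1.1) wedge None
140 needle (67, 72.7, 72.1, -0.8) wedge None
144 needle (69, 72.6, 71.9, -1.0) wedge None
148 needle (65, 72.6, 71.9, -1.2) wedge None
152 needle (68, 72.6, 72.0, -0.9) wedge None
156 needle (85, 72.9, 72.0, -1.2) wedge None
160 needle (55, 72.2, 71.6, -0.9) wedge (6, 39.3, 39.0, 8.7)
164 needle (26, 71.4, 71.1, -0.3) wedge (6, 39.6, 39.1, 8.9)
168 needle None wedge None
172 needle None wedge None
176 needle None wedge None
180 needle None wedge None
```

Depth reads the needle shaft top at 72.0 mm, as expected, and the wedge end face centred near 39–40 mm. Now approaching the pad.

Emit:
send_rows(deltas="-0.001 0.001 0.006 0; -0.001 0.002 0.012 0; -0.001 0.002 0.018 0; -0.001 0.002 0.018 0")

```text
t: 11.95
eef_pos: [0.5787, 0.1844, 0.0953]
tool_rot: [0.004, -0.563, 0.825, -0.051]
contact_force: [-0.4, 0.8, -0.9]
gripper_width: -0.001
grasp_force: 0.0
```

```bash
python3 tip.py 0.581 0.183 0.084
```

```text
t 11.95 tip [0.5792 0.1837 0.0874] F [-0.37  0.83 -0.88] tool z [ 0.065 -0.079 -0.995] delta [-0.0001 -0.0016  0.0035] 1mm down [-0.05   0.089  0.995]
```

Emit:
send_rows(deltas="0 0 0.004 0; 0 0 0.008 0; 0 0 0.012 0; 0 0 0.016 0; 0 0 0.016 0")

```text
t: 12.45
eef_pos: [0.5804, 0.1845, 0.0808]
tool_rot: [0.006, -0.564, 0.824, -0.051]
contact_force: [-1.2, 0.2, 7.0]
gripper_width: -0.002
grasp_force: 3.3
```

```bash
python3 tip.py 0.581 0.183 0.084; python3 nd.py | grep -v None\ wedge\ None | tail -10
```

```text
t 12.45 tip [0.5809 0.1838 0.0729] F [-1.23  0.24  7.01] tool z [ 0.067 -0.077 -0.995] delta [ 0.0013 -0.0014 -0.011 ] 1mm down [-0.048  0.091  0.995]
132 needle (350, 155.9, 154.2, -3.2) wedge None
136 needle (82, 58.0, 57.5, -1.2) wedge None
140 needle (77, 57.8, 56.9, -1.3) wedge None
144 needle (84, 57.2, 56.5, -1.2) wedge None
148 needle (73, 56.4, 56.0, -1.0) wedge None
152 needle (96, 56.1, 55.4, -1.2) wedge None
156 needle (88, 56.2, 55.2, -1.1) wedge (38, 41.7, 40.5, 10.2)
160 needle (61, 55.1, 54.5, -1.1) wedge (72, 42.3, 41.6, 10.0)
164 needle (17, 54.0, 53.7, -0.5) wedge (82, 42.1, 41.5, 10.0)
168 needle None wedge (24, 41.8, 41.4, 9.8)
```

Emit:
send_rows(deltas="0 0 0.002 0; 0 0 0.004 0; 0 0 0.005 0; 0 0 0.005 0")

```text
t: 12.9
eef_pos: [0.5804, 0.1844, 0.0763]
tool_rot: [0.006, -0.564, 0.824, -0.051]
contact_force: [-3.0, 1.2, 8.4]
gripper_width: 0.001
grasp_force: 4.0
```

```bash
cat > fit.py <<'E'
exec(open('nd.py').read().split("for x0")[0])
m=ok&(X>.136)&(X<.156)&(abs(Y+.001)<.0012)&(Z>20)&(Z<75)
s=np.median((72.2-(Z[m]-b))/1000/X[m]); 
rest=np.median(Z[m]-b)
print('n',m.sum(),'slope',s,'needle tip z est',70-167*np.sin(np.arctan(s)),'top at 165',np.median((Z-b)[ok&(X>.163)&(X<.167)&(abs(Y)<.003)&(Z>20)]))
w=ok&(X>.160)&(X<.170)&(Y>.0065)&(Y<.014)&(Z>25)&(Z<45)
for y0 in np.arange(7,14,.5):
    k=w&(Y*1000>=y0)&(Y*1000<y0+.5)
    if k.sum(): print(y0,k.sum(),np.round(np.percentile((Z-b)[k],[0,10,50,90]),1))
E
python3 tip.py 0.581 0.183 0.07; python3 fit.py
```

```text
t 12.9 tip [0.581  0.1838 0.0684] F [-3.02  1.2   8.39] tool z [ 0.067 -0.077 -0.995] delta [ 0.0008 -0.0005 -0.0016] 1mm down [-0.047  0.09   0.995]
bench -1.0540381834952817
n 277 slope 0.1544504221444658 needle tip z est 44.5090302687355 top at 165 45.788208240792244
8.0 10 [38.6 38.7 40.5 42. ]
8.5 56 [37.6 38.3 40.  41.6]
9.0 26 [37.7 40.2 41.6 42.5]
9.5 19 [40.8 41.2 41.7 42.3]
10.0 20 [40.9 41.1 41.7 42.3]
10.5 20 [40.6 40.8 41.8 42.3]
11.0 18 [40.8 41.  41.7 42.2]
11.5 18 [40.8 41.2 41.7 42.3]
12.0 25 [40.3 41.2 41.8 42.5]
12.5 13 [41.1 41.3 41.8 42.4]
13.0 20 [40.4 41.  41.8 42.3]
13.5 19 [40.9 41.6 41.9 42.5]
```

The wedge end face runs from 37.8 to 41.7 mm, so the mark is at about 39.8 mm. The needle is at 44.5 mm, so I need about 2.4 mm more at the pad.

Emit:
send_rows(deltas="0 0 0.001 0; 0 0 0.002 0; 0 0 0.0024 0; 0 0 0.0024 0")

```text
t: 13.35
eef_pos: [0.5804, 0.1844, 0.0741]
tool_rot: [0.006, -0.564, 0.824, -0.051]
contact_force: [-4.1, 0.7, 9.1]
gripper_width: 0.002
grasp_force: 4.3
```

```bash
python3 tip.py 0.581 0.183 0.07; python3 fit.py|head -2;python3 fit.py|head -2
```

```text
t 13.35 tip [0.5809 0.1838 0.0661] F [-4.07  0.68  9.12] tool z [ 0.067 -0.077 -0.995] delta [ 0.0009 -0.0007 -0.0038] 1mm down [-0.047  0.09   0.995]
bench -1.047381296345351
n 246 slope 0.17760241054534998 needle tip z est 40.79738520480372 top at 165 41.36198392270124
bench -1.0516354459352146
n 253 slope 0.17820275282336132 needle tip z est 40.70170607117731 top at 165 42.129147951919585
```

Emit:
send_rows(deltas="0 0 0.0002 0; 0 0 0.0004 0; 0 0 0.0004 0; 0 0 0.0004 0; 0 0 0.0004 0")

```text
t: 13.95
eef_pos: [0.5804, 0.1845, 0.0738]
tool_rot: [0.006, -0.564, 0.824, -0.051]
contact_force: [-3.8, 0.3, 9.1]
gripper_width: 0.004
grasp_force: 4.3
```

```bash
for i in 1 2 3; do python3 fit.py|sed -n 2p;done
```

```text
n 261 slope 0.18192204794247457 needle tip z est 40.109612525069124 top at 165 41.710453651755245
n 256 slope 0.18187740780455916 needle tip z est 40.11671216513554 top at 165 41.399353919168185
n 244 slope 0.18113914576407558 needle tip z est 40.23415080928369 top at 165 40.960923512449355
```

The needle is at about 40.1 mm against the mark at about 39.8 mm, level and not past it. I'll hold for 1.5 s.

Emit:
send_rows(deltas="0 0 0 0; 0 0 0 0; 0 0 0 0; 0 0 0 0; 0 0 0 0")

```text
t: 14.6
eef_pos: [0.5804, 0.1844, 0.0738]
tool_rot: [0.006, -0.564, 0.824, -0.051]
contact_force: [-3.8, 1.1, 8.9]
gripper_width: -0.001
grasp_force: 4.3
```

Emit:
send_rows(deltas="0 0 0 0; 0 0 0 0; 0 0 0 0; 0 0 0 0; 0 0 0 0")

```text
t: 15.1
eef_pos: [0.5804, 0.1845, 0.0738]
tool_rot: [0.006, -0.564, 0.824, -0.051]
contact_force: [-3.7, -0.1, 9.6]
gripper_width: 0.005
grasp_force: 4.3
```

Emit:
send_rows(deltas="0 0 0 0; 0 0 0 0; 0 0 0 0; 0 0 0 0; 0 0 0 0")

```text
t: 15.6
eef_pos: [0.5804, 0.1844, 0.0738]
tool_rot: [0.006, -0.564, 0.824, -0.051]
contact_force: [-4.2, 0.1, 9.2]
gripper_width: -0.001
grasp_force: 4.3
```

```bash
python3 fit.py|sed -n 2p; python3 tip.py 0.581 0.183 0.12
```

```text
n 251 slope 0.18211521033528721 needle tip z est 40.0788935943624 top at 165 41.34323765423273
t 15.65 tip [0.5809 0.1838 0.0658] F [-3.54 -0.59  9.29] tool z [ 0.067 -0.077 -0.995] delta [ 0.0033 -0.0052 -0.0538] 1mm down [-0.047  0.09   0.995]
```

The hold stayed steady at 40.1 mm. Releasing smoothly.

Emit:
send_rows(deltas="0 0 -0.008 0; 0.001 -0.002 -0.016 0; 0.002 -0.003 -0.026 0; 0.003 -0.005 -0.045 0; 0.004 -0.007 -0.07 0")

```text
t: 16.15
eef_pos: [0.5807, 0.1815, 0.1435]
tool_rot: [0.004, -0.563, 0.825, -0.051]
contact_force: [0.6, -0.7, 0.4]
gripper_width: 0.002
grasp_force: 0.0
```

Emit:
send_rows(deltas="0 0 -0.02 0; 0 0 -0.03 0; 0 0 -0.03 0; 0 0 -0.03 0; 0 0 -0.03 0")

```text
t: 16.65
eef_pos: [0.5786, 0.1841, 0.1718]
tool_rot: [0.004, -0.563, 0.825, -0.051]
contact_force: [1.1, -0.1, 0.8]
gripper_width: -0.001
grasp_force: 0.0
```

```bash
python3 fit.py|sed -n 2p; python3 tip.py 0.581 0.183 0.12; python3 - <<'E'
from h import *
p=bot.read_camera('scene')
for q in ['step_block','steel_rule','magnifier','wire_brush','spray_bottle','aerosol','paper_roll']:
    for r in bot.landmark_of(p,q)[:1]: print(q,np.round(r['xyz'],3),round(r['confidence'],2))
E
```

```text
n 135 slope 0.00031108380032331053 needle tip z est 69.94804900785974 top at 165 71.48306805614226
t 16.7 tip [0.5792 0.1835 0.1638] F [ 1.01 -1.01  0.13] tool z [ 0.065 -0.079 -0.995] delta [-0.0024  0.002   0.0437] 1mm down [-0.05   0.089  0.995]
step_block [ 0.648 -0.001 -0.003] 0.68
steel_rule [ 0.761 -0.14   0.002] 0.86
magnifier [ 0.77   0.116 -0.002] 0.93
wire_brush [ 0.42   0.003 -0.   ] 0.92
spray_bottle [ 0.493 -0.479  0.001] 0.57
aerosol [ 0.622 -0.448 -0.005] 0.9
paper_roll [ 0.415  0.453 -0.003] 0.59
```

The table is back at rest with the needle at 70 mm, and nothing else has moved.

```bash
python3 -c "
from station import bot
print(bot.hand_in())"
```

```text
the job is handed in; nothing more can be done
None
```

I pressed the pipe table's pad until the needle tip was at about 40.1 mm, against a rider point I measured at about 39.8 mm. I held it there for over 1.5 s, then let it spring back to rest and handed the job in. The one concern is a brief jump in measured wrist force to about 87 N when joint 7 reached its limit during a turn; that is under the 120 N limit, I did not find its cause, and nothing on the bench appeared to have moved.

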